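Close the label printer and feed a label

TASK

A new roll has been loaded in the label printer on the stockroom counter. Swing its cover down until it is fully shut, then press the large round button all the way down and let it spring back up. Do not press the small button, and leave the fittings and the spare roll beside the printer where they are.

Things in the scene. Friction and masses are not known exactly. Their poses are not given: they have to be found in the camera images.
- printer: grey desktop label printer, fixed to the counter, 220 (x) x 190 (y) x 100 mm high without its cover. Origin: centre of its underside; z up; its front, with the label slot, faces its own -x. The front 70 mm (its x from -110 to -40 mm) is a flat key deck 100 mm above the counter with the two buttons; behind it is the open roll tray that the cover closes
- cover (a joint): angle of the cover about a level hinge along the rear top edge, rad: 0 = fully shut (at its stop), grows as the cover's front edge rises. The hinge is stiff: the cover stays where it is left (about 2.5 N at the front edge moves it); it starts between 0.5 and 1.2
- cover_hinge (a point): middle of the cover's hinge line, fixed at 108 mm behind the printer's origin (+x) and 100 mm above the counter. Its frame turns with the cover: y along the hinge, x and z those of the printer when shut
- cover_edge (a point): middle of the upper front edge of the cover, a grey shell 148 mm (hinge to front) x 190 mm wide x 35 mm deep with a flat outer face. In the cover_hinge frame it is at x = -148, z = +35 mm, and the outer face is the plane z = +35 mm. When shut, the outer face is level, 135 mm above the counter, and the front edge is at the printer's x = -40 mm
- feed (a joint): travel of the large button, m: 0 = up, 0.006 = fully down; a spring returns it, fully down takes about 5 N
- feed_top (a point): centre of the top of the LARGE white round button (30 mm diameter in a 46 mm black collar) on the key deck; its top stands 14 mm above the deck, 114 mm above the counter. It is pressed straight down. Either the left or the right of the two buttons, which are 90 mm apart across the printer, 75 mm in front of its origin
- pause (a joint): travel of the small button, m: 0 = up, 0.006 = fully down; not to be pressed
- pause_top (a point): centre of the top of the SMALL white round button (16 mm diameter in a 32 mm black collar), the other one on the key deck, same height
- valve: loose brass ball valve with a flat steel lever, 70 mm long (lever reaching 72 mm along its +x), 53 mm high, standing beside the printer; origin in the middle of its underside
- tee: loose white plastic pipe tee, 80 mm long, 56 mm high, beside the printer; origin in the middle of its underside
- roll: spare roll of labels standing on end, 90 mm diameter, 60 mm high, beside the printer; origin in the middle of its underside
Not all that is in view belongs to the job. Leave any blue or turquoise look-alike of the tee alone. Of the things that look like the roll, the larger one is meant.

How it is judged:
By the outcome, as a careful person would: the job done as asked, in the order asked, and still so for the second after the job is handed in, with the robot touching nothing.
It also fails if it takes over 42 s, if anything falls off the work surface, if the arm or the gripper's body presses on something with over 40 N, if the wrist force passes 120 N, or if a joint passes its speed limit or range.

ROBOT

A 6-joint arm with a two-finger parallel gripper is mounted at the origin on the work surface. World frame = base frame: x ahead of the robot, y to its left, z up, the work surface at z = 0. Lengths are in m, angles in rad, forces in N, time in s.
With the tool pointing down it reaches from about 0.275 to 0.85 m from the base axis. Payload 5.2 kg.
Tool frame: the origin (TCP) lies at the very end of the fingers, on their centre line; the grasp point (between the pads) lies 19 mm behind it (manip.grasp_offset is the distance from the TCP to the grasp point, in m); z points along the fingers, y is the line along which they close (so a half turn about z gives the same grasp; the last joint's range is limited). The gripper opens to 85 mm and grips with 20 to 120 N. Pads are 22 mm wide; open, the fingers measure 114 mm over their backs; the gripper's body (76 mm by 85 mm) begins 54 mm behind the grasp point. The pads swing forward as they close: fully open they stand 13 mm farther back than shut.
Start: joints at [1.071, 0.259, 1.535, -0, 1.348, -0.203], TCP at [0.161, 0.526, 0.231] pointing down, gripper open.
Joint ranges: [-3.14, 3.14], [-0.91, 2.08], [0.19, 2.58], [-1.22, 4.36], [0.22, 2.71], [-3.12, 3.12]. Speed limits (rad/s): [2.57, 2.57, 3.14, 3.14, 3.14, 3.14].

INTERFACE

Orientations are given as a unit quaternion [x, y, z, w].
In Python, from plant import read_state, snapshot, finish_job, manip gives the robot as it stands. The module is installed in compiled form; this text tells all that it offers.
- The arm moves only by the tool apply_moves, never from a script. Its argument "moves" is a list of rows, each a list of 5 numbers: the finger opening in mm, from 0 to 85.4, then the shift along the tool's x, y, z in units of 30 mm (1.0 is 30 mm), then the turn about the tool's z in units of 6 degrees (1.0 is 6 degrees). In form: [[fingers, x, y, z, yaw], ...]. A call has 1 to 12 rows; each row shifts and turns the commanded pose from where the row before left it, along the tool's axes as they then stand; what a row does not reach is not made up. A row lasts 1/12 s, in which the tool goes at most 41.7 mm and 7.16 degrees, less where a joint would pass 70% of its speed; a pose out of reach is approached as far as the arm can. A call is refused whole if a number of a shift passes 1 or a number of a turn 1, either way. A call with a gripper value outside its range is refused whole. The fingers move at their own pace and stop on an object; "squeeze" is the grip in N (left out, the last holds). Time passes only in rows, so rows that do not move let the fingers close. It gives the time, the measured TCP pose, the force, the opening and the grip force at its end, in the units of the state.
- read_state(): the state, without advancing time (a new reading comes with each control period).
- snapshot(name): name is "side" or "top" or "wrist"; returns a dict with "color" (400x640x3 uint8, red, green, blue), "fx", "fy", "cx", "cy" (pixels), "R" (3x3) and "t" (3): a world point X has camera coordinates R X + t; the wrist camera has in their place "tool_from_camera" (4x4, takes a point from camera to tool coordinates, whose origin is the TCP and whose axes are the flange's). Camera axes: x right, y down, z forward; pixel columns grow to the right and rows downward; lengths in m; the calibration is good to about 2 mm. A picture is of the moment at which its call begins: read the wrist's pose just before it. There is no depth.
- finish_job(): hands the job in; it is judged then, once.
The state is a dict: "t": time; "joints": joint angles; "dq": joint speeds; "tau": joint torques, N m; "position": TCP position; "tool_rot": TCP orientation; "ft_force": force on the tool from outside, world axes, zero at the start; "wrist_torque": the same for the moment, N m; "opening": finger opening in m; "gripper_force": force on a finger pad.
Only numpy, scipy, OpenCV 4.12 (cv2) and the standard library are available. Lean on these libraries where they do the work, as an engineer would, in place of code of your own. Each camera call takes 0.05 s, during which the arm holds its last target. There are 200 camera calls.

## Working session

There is one attempt and no reset: what is moved stays moved. The work goes in short steps, Python scripts to look and compute and a tool call to move; the robot and the scene stay as the last step left them, time stands still between calls to the robot, and variables do not carry over. Pictures are saved under pics/ and viewed, at most 10 in all, crops included, and the job is handed in when it is done.

Besides the shell and the picture viewer there is one more tool, called after "Request:" as name(argument=value, ...) on one line, values as JSON. apply_moves: Moves the arm, as the interface text tells. Its arguments: {"type":"object","properties":{"moves":{"type":"array","items":{"type":"array","items":{"type":"number"}}},"squeeze":{"type":"number"}},"required":["moves"]}

```bash
mkdir -p pics; python3 - <<'E'
from plant import *
import cv2,pickle
s=read_state();print({k:s[k] for k in('t','position','tool_rot','ft_force','opening')})
d={}
for n in('side','top'):
    d[n]=snapshot(n);cv2.imwrite(f'pics/{n}0.png',d[n]['color'][:,:,::-1])
    print(n,d[n]['fx'],d[n]['cx'],d[n]['cy'],d[n]['R'],d[n]['t'])
pickle.dump(d,open('d.pkl','wb'))
E
```

```text
{'t': 0.0, 'position': array([0.16059215, 0.52546669, 0.23045333]), 'tool_rot': array([ 1.47866980e-01,  9.89006814e-01, -8.81453994e-04, -3.17902486e-04]), 'ft_force': array([ 0.49409623,  0.45183361, -0.89432551]), 'opening': 0.08525628839803778}
side 432.9963168141429 318.6493017251668 206.0462033297298 [[ 0.75727546 -0.65298685  0.01191881]
 [-0.4569185  -0.54275624 -0.70472771]
 [ 0.46664693  0.52822707 -0.70937776]] [-0.44085994  0.38024239  0.86630558]
top 430.5119650475762 322.383856144999 203.0737244190403 [[-0.00994336 -0.99994981  0.00122441]
 [-0.99081067  0.00968729 -0.13490873]
 [ 0.1348901  -0.0025546  -0.99085727]] [0.05614235 0.6208745  0.93603443]
```

View pics/top0.png

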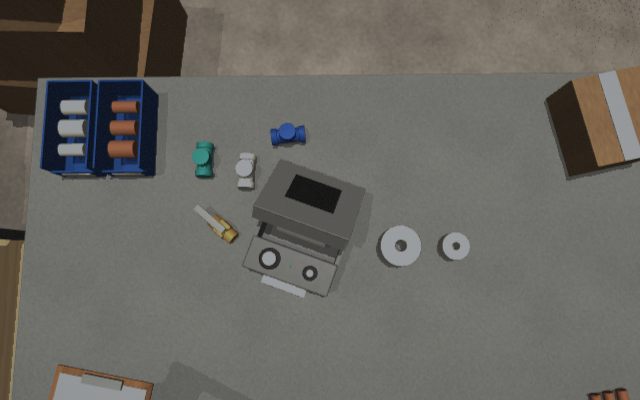

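View pics/side0.png

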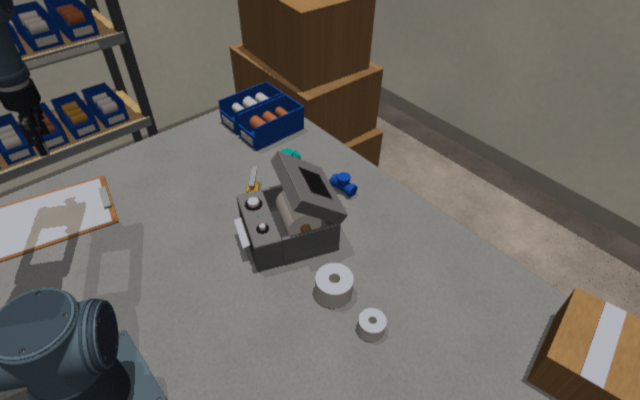

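The large button is at about (269,259) in top and (253,203) in side. The small one is at about (310,273) and (262,228). The cover is open with its front edge toward the buttons. I'll zoom in on both views.

```bash
python3 - <<'E'
import cv2,pickle,numpy as np
d=pickle.load(open('d.pkl','rb'))
a=cv2.resize(d['top']['color'][150:300,235:375],None,fx=4,fy=4,interpolation=cv2.INTER_CUBIC)
b=cv2.resize(d['side']['color'][140:275,225:355],None,fx=4,fy=4,interpolation=cv2.INTER_CUBIC)
for n,i in(('ta',a),('sb',b)):cv2.imwrite(f'pics/{n}.png',np.clip(i[:,:,::-1]*1.6,0,255).astype('uint8'))
E
```

```text
(no output)
```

View pics/ta.png

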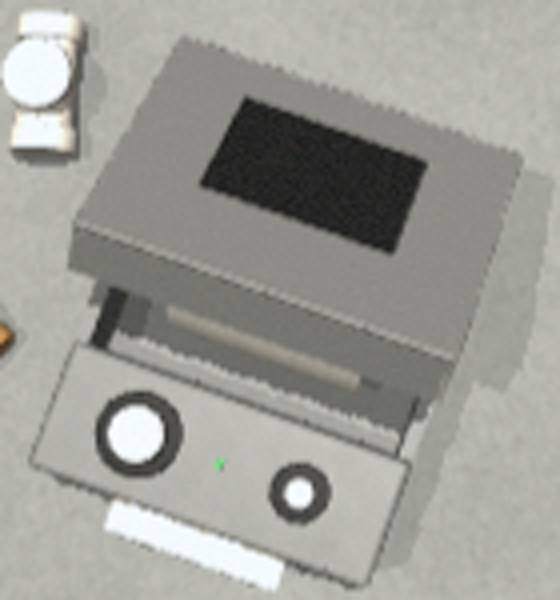

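View pics/sb.png

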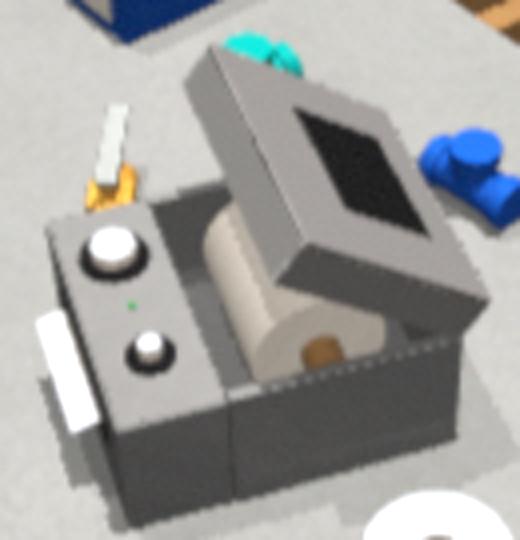

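The top crop gives the large button at (136,433), the small one at (298,492) and the cover's front edge from (76,223) to (452,357). The side crop gives the large button at (113,249), the small one at (149,347) and the front edge from (212,45) to (310,243). I'll fit the pose to these points.

```bash
cat > fit.py <<'E'
import numpy as np,pickle
from scipy.optimize import least_squares
d=pickle.load(open('d.pkl','rb'))
def proj(n,X):
    c=d[n];p=c['R']@X+c['t'];return np.array([c['fx']*p[0]/p[2]+c['cx'],c['fy']*p[1]/p[2]+c['cy']])
T={'F':(136,433),'P':(298,492),'cl':(76,223),'cr':(452,357),'bl':(185,40),'br':(522,157),'dfl':(32,463),'dfr':(360,587),'drl':(78,345),'drr':(408,462)}
S={'F':(113,249),'P':(149,347),'cl':(212,45),'cr':(310,243),'br':(488,297),'dfl':(48,228),'dfr':(113,432),'drr':(230,395)}
obs=[('top',k,235+(x+.5)/4-.5,150+(y+.5)/4-.5) for k,(x,y) in T.items()]+[('side',k,225+(x+.5)/4-.5,140+(y+.5)/4-.5) for k,(x,y) in S.items()]
def pt(k,p):
    x,y,a,th,z=p
    if k in('F','P'): q=[-.075,.045 if k=='F' else -.045,.114]
    elif k[0]=='d': q=[-.11 if k[1]=='f' else -.04,.095 if k[2]=='l' else -.095,.1]
    else:
        u=-.148 if k[0]=='c' else 0
        q=[.108+u*np.cos(th)+.035*np.sin(th),.095 if k[1]=='l' else -.095,.1-u*np.sin(th)+.035*np.cos(th)]
    c,s=np.cos(a),np.sin(a)
    return np.array([x+c*q[0]-s*q[1],y+s*q[0]+c*q[1],z+q[2]])
if __name__=='__main__':
    f=lambda p:np.concatenate([proj(n,pt(k,p))-[u,v] for n,k,u,v in obs])
    r=least_squares(f,[.55,.1,-.3,.7,0],loss='soft_l1');p=r.x
    print(p);
    for o,e in zip(obs,f(p).reshape(-1,2)):print(o[:2],e.round(1))
    for k in('F','P','cl','cr','bl','br'):print(k,pt(k,p).round(4))
    # free triangulation
    for k in('F','P','cl','cr'):
        g=least_squares(lambda X:np.concatenate([proj(n,X)-[u,v] for n,kk,u,v in obs if kk==k]),pt(k,p));print(k,g.x.round(4))
E
python3 fit.py; python3 - <<'E'
from plant import *
from scipy.spatial.transform import Rotation as R
s=read_state();print(R.from_quat(s['tool_rot']).as_matrix().round(3),s['t'])
E
```

```text
[ 0.55278572  0.09508475 -0.35799575  0.65155698 -0.00679487]
('top', 'F') [-0.1  0.1]
('top', 'P') [-0.   0.2]
('top', 'cl') [-0.3 -0.8]
('top', 'cr') [1.2 0.3]
('top', 'bl') [-0.8 -1.3]
('top', 'br') [-0.2 -0.3]
('top', 'dfl') [-1.4  0.2]
('top', 'dfr') [1.3 0.5]
('top', 'drl') [-0.9 -1.5]
('top', 'drr') [ 0.6 -0. ]
('side', 'F') [-0.2 -0.4]
('side', 'P') [-0.1 -0.4]
('side', 'cl') [-0.2  0.1]
('side', 'cr') [-0.6  0.4]
('side', 'br') [1.2 1.8]
('side', 'dfl') [-1.  -0.8]
('side', 'dfr') [0.5 1. ]
('side', 'drr') [-0.2  2.5]
F [0.4983 0.1635 0.1072]
P [0.4668 0.0792 0.1072]
cl [0.5969 0.18   0.2108]
cr [0.5303 0.0021 0.2108]
bl [0.7071 0.1388 0.121 ]
br [ 0.6405 -0.0392  0.121 ]
F [0.4985 0.1634 0.1056]
P [0.4671 0.0792 0.1057]
cl [0.5956 0.1789 0.2122]
cr [0.5317 0.0037 0.2097]
[[-0.956  0.292 -0.001]
 [ 0.292  0.956 -0.001]
 [ 0.    -0.002 -1.   ]] 0.1
```

Request:
apply_moves(moves=[[0, -0.5, -0.3, -0.5, 0], [0, -0.9, -0.5, -0.5, 0], [0, -1, -0.56, 0, 0], [0, -1, -0.56, 0, 0], [0, -1, -0.56, 0, 0], [0, -1, -0.56, 0, 0], [0, -1, -0.56, 0, 0], [0, -1, -0.56, 0, 0], [0, -1, -0.56, 0, 0], [0, -1, -0.56, 0, 0], [0, -1, -0.56, 0, 0], [0, -1, -0.56, 0, 0]], squeeze=40)

```text
t: 1.1
position: [0.4324, 0.2408, 0.261]
tool_rot: [0.148, 0.989, -0.0, -0.0]
ft_force: [-0.5, 0.5, 0.3]
opening: 0.0001
gripper_force: 0.0
```

Request:
apply_moves(moves=[[0, -1, -0.56, 0, 0], [0, -1, -0.56, 0, 0], [0, -1, -0.56, 0, 0], [0, -1, -0.56, 0, 0], [0, -1, -0.56, 0, 0], [0, -0.8, -0.6, 0, 0], [0, -0.4, -0.3, 0, 0], [0, 0, 0, 0, 0], [0, 0, 0, 0, 0]])

```text
t: 1.85
position: [0.5768, 0.0816, 0.2606]
tool_rot: [0.149, 0.989, 0.0, -0.001]
ft_force: [-0.8, 0.7, 0.3]
opening: 0.0002
gripper_force: 0.0
```

Request:
apply_moves(moves=[[0, 0, 0, 0.6, 0], [0, 0, 0, 0.6, 0], [0, 0, 0, 0.3, 0], [0, 0, 0, 0.2, 0], [0, 0, 0, 0.15, 0], [0, 0, 0, 0, 0]])

```text
t: 2.35
position: [0.5767, 0.0825, 0.2056]
tool_rot: [0.147, 0.989, 0.0, -0.0]
ft_force: [0.2, -0.0, 0.4]
opening: -0.0001
gripper_force: 0.0
```

Request:
apply_moves(moves=[[0, 0.12, 0, 0.12, 0], [0, 0.12, 0, 0.12, 0], [0, 0.12, 0, 0.12, 0], [0, 0.12, 0, 0.12, 0], [0, 0, 0, 0, 0]])

```text
t: 2.77
position: [0.5621, 0.0863, 0.1907]
tool_rot: [0.148, 0.989, -0.0, -0.001]
ft_force: [-0.2, 0.6, 0.5]
opening: -0.0003
gripper_force: 0.0
```

```bash
cat > look.py <<'E'
from plant import *
import cv2,numpy as np,sys
n=sys.argv[1]
o=[]
for v,(y,x) in(('top',(150,235)),('side',(130,225))):
    c=snapshot(v)['color'][y:y+150,x:x+140];o.append(cv2.resize(c,None,fx=2.8,fy=2.8,interpolation=cv2.INTER_CUBIC))
cv2.imwrite(f'pics/{n}.png',np.clip(np.hstack(o)[:,:,::-1]*1.6,0,255).astype('uint8'))
E
python3 look.py a1
```

```text
(no output)
```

View pics/a1.png

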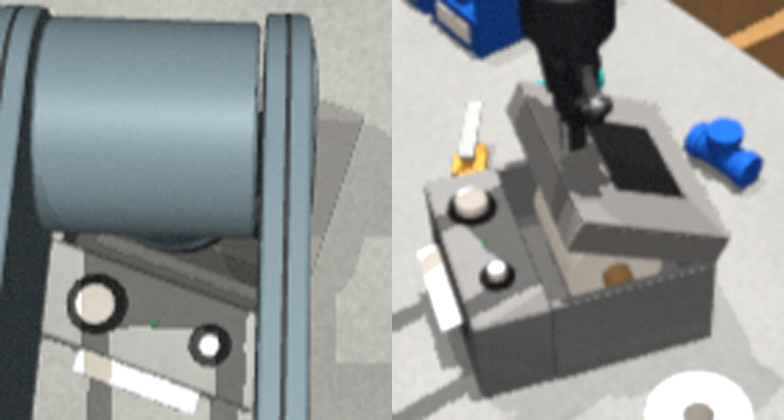

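The cover has moved part-way down. In the right half the fingertip sits on its face near the front edge, at about (572,150).

Request:
apply_moves(moves=[[0, 0.06, 0, 0.15, 0], [0, 0.06, 0, 0.15, 0], [0, 0.06, 0, 0.15, 0], [0, 0.06, 0, 0.15, 0], [0, 0.06, 0, 0.15, 0], [0, 0.06, 0, 0.15, 0], [0, 0.05, 0, 0.15, 0], [0, 0.05, 0, 0.15, 0], [0, 0.03, 0, 0.15, 0]])

```text
t: 3.62
position: [0.549, 0.0904, 0.1504]
tool_rot: [0.148, 0.989, -0.0, -0.0]
ft_force: [-0.5, 0.9, 1.6]
opening: 0.0002
gripper_force: 0.5
```

Request:
apply_moves(moves=[[0, 0, 0, 0.1, 0], [0, 0, 0, 0.1, 0], [0, 0, 0, 0.1, 0]])

```text
t: 3.87
position: [0.5494, 0.0903, 0.1416]
tool_rot: [0.148, 0.989, -0.0, -0.0]
ft_force: [-0.7, 0.6, 1.5]
opening: -0.0001
gripper_force: 0.5
```

Request:
apply_moves(moves=[[0, 0, 0, 0.1, 0], [0, 0, 0, 0.07, 0], [0, 0, 0, 0, 0]])

```text
t: 4.12
position: [0.5492, 0.0903, 0.1363]
tool_rot: [0.148, 0.989, -0.0, -0.0]
ft_force: [0.4, 0.0, 0.1]
opening: 0.0002
gripper_force: 0.0
```

Request:
apply_moves(moves=[[0, 0, 0, 0.07, 0], [0, 0, 0, 0, 0]])

```text
t: 4.28
position: [0.5497, 0.0903, 0.1351]
tool_rot: [0.148, 0.989, 0.0, 0.0]
ft_force: [0.4, 0.2, 0.8]
opening: 0.0003
gripper_force: 0.3
```

Request:
apply_moves(moves=[[0, 0, 0, 0.07, 0], [0, 0, 0, 0, 0]])

```text
t: 4.45
position: [0.5497, 0.0903, 0.1349]
tool_rot: [0.148, 0.989, -0.0, 0.001]
ft_force: [-5.9, 0.6, 15.8]
opening: -0.0002
gripper_force: 7.9
```

Request:
apply_moves(moves=[[0, 0, 0, 0.07, 0], [0, 0, 0, 0, 0]])

```text
t: 4.62
position: [0.5497, 0.0903, 0.1348]
tool_rot: [0.148, 0.989, -0.0, 0.002]
ft_force: [-10.4, -0.7, 27.6]
opening: -0.0001
gripper_force: 14.3
```

The stop is firm at z = 0.1348, which means the cover is shut. I'll lift off and look with the wrist camera from above the button.

Request:
apply_moves(moves=[[0, 0, 0, -0.3, 0], [0, 0, 0, -0.7, 0], [0, 0, 0, -0.8, 0], [0, 0.4, 0.3, -0.3, 0], [0, 0.2, 0.3, 0, 0], [0, 0, 0, 0, 0], [0, 0, 0, 0, 0]])

```text
t: 5.2
position: [0.5361, 0.1138, 0.1922]
tool_rot: [0.147, 0.989, -0.0, -0.001]
ft_force: [0.8, 0.0, -0.6]
opening: -0.0
gripper_force: 0.0
```

```bash
cat > wr.py <<'E'
from plant import *
import cv2,numpy as np,sys,pickle
n=sys.argv[1]
s=read_state();w=snapshot('wrist');pickle.dump((s,w),open(n+'.pkl','wb'))
print(s['position'],s['ft_force'],w['tool_from_camera'])
cv2.imwrite(f'pics/{n}.png',np.clip(w['color'][:,:,::-1]*1.5,0,255).astype('uint8'))
E
python3 wr.py w1
```

```text
[0.53611281 0.11382001 0.1922047 ] [ 0.75391672  0.04449735 -0.60072752] [[ 1.33344926e-03 -9.46806777e-01 -3.21799857e-01  8.22628524e-02]
 [ 9.99999070e-01  1.17055722e-03  6.99678712e-04 -1.09306496e-03]
 [-2.85775401e-04 -3.21800491e-01  9.46807458e-01 -1.42997995e-01]
 [ 0.00000000e+00  0.00000000e+00  0.00000000e+00  1.00000000e+00]]
```

View pics/w1.png

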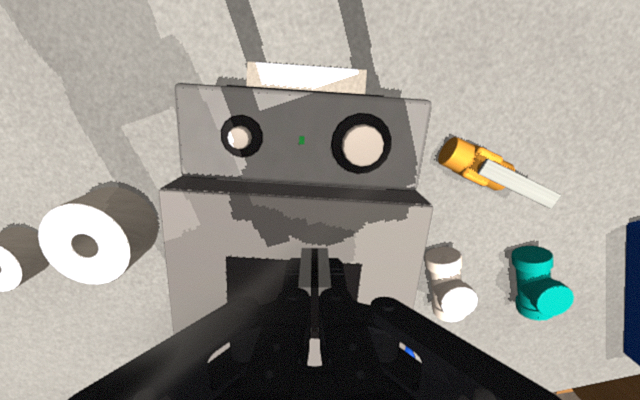

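The cover is shut. The large button is at (363,146) and the small one at (237,138).

```bash
python3 - <<'E'
import pickle,numpy as np
from scipy.spatial.transform import Rotation as R
s,w=pickle.load(open('w1.pkl','rb'));M=w['tool_from_camera'];A=R.from_quat(s['tool_rot']).as_matrix()
for u,v in((363,146),(237,138)):
  r=A@M[:3,:3]@np.array([(u-w['cx'])/w['fx'],(v-w['cy'])/w['fy'],1]);o=s['position']+A@M[:3,3]
  X=o+r*(.114-o[2])/r[2];print(X,(A.T@(X-s['position']))/.03)
E
```

```text
[0.49909122 0.16060964 0.114     ] [1.62902824 1.13529802 2.60927231]
[0.46763387 0.0761181  0.114     ] [ 1.81378588 -1.86426848  2.61151082]
```

Request:
apply_moves(moves=[[0, 0.6, 0.4, 0, 0], [0, 0.7, 0.5, 0, 0], [0, 0.33, 0.23, 0, 0], [0, 0, 0, 0.5, 0], [0, 0, 0, 0.8, 0], [0, 0, 0, 0.8, 0], [0, 0, 0, 0.3, 0], [0, 0, 0, 0, 0], [0, 0, 0, 0, 0]])

```text
t: 6.0
position: [0.5005, 0.1593, 0.1212]
tool_rot: [0.148, 0.989, -0.0, -0.001]
ft_force: [0.3, 0.1, 0.4]
opening: 0.0005
gripper_force: 0.0
```

Request:
apply_moves(moves=[[0, 0, 0, 0.1, 0], [0, 0, 0, 0.1, 0], [0, 0, 0, 0, 0]])

```text
t: 6.25
position: [0.5009, 0.1594, 0.1159]
tool_rot: [0.148, 0.989, 0.0, 0.001]
ft_force: [-0.4, 0.0, 0.1]
opening: 0.0
gripper_force: 0.0
```

Request:
apply_moves(moves=[[0, 0, 0, 0.1, 0], [0, 0, 0, 0.1, 0], [0, 0, 0, 0.07, 0], [0, 0, 0, 0, 0]])

```text
t: 6.58
position: [0.5012, 0.1595, 0.1081]
tool_rot: [0.148, 0.989, 0.0, 0.001]
ft_force: [0.5, -0.0, 5.6]
opening: 0.0
gripper_force: 2.4
```

Request:
apply_moves(moves=[[0, 0, 0, 0.04, 0], [0, 0, 0, 0, 0]])

```text
t: 6.75
position: [0.5013, 0.1596, 0.1079]
tool_rot: [0.148, 0.989, 0.0, 0.001]
ft_force: [-1.8, -1.5, 12.2]
opening: 0.0003
gripper_force: 6.2
```

Request:
apply_moves(moves=[[0, 0, 0, 0.05, 0], [0, 0, 0, 0, 0]])

```text
t: 6.92
position: [0.5014, 0.1596, 0.1078]
tool_rot: [0.148, 0.989, 0.0, 0.002]
ft_force: [-6.0, -0.4, 22.1]
opening: -0.0
gripper_force: 11.2
```

The button has bottomed out: z = 0.1078, with the force climbing to 22 N. I'll lift off and check.

Request:
apply_moves(moves=[[0, 0, 0, -0.2, 0], [0, 0, 0, -0.5, 0], [0, 0, 0, -0.8, 0], [0, 0, 0, -1, 0], [0, 0, 0, -1, 0], [0, 0, 0, -0.5, 0], [0, -0.5, 0, 0, 0], [0, -1, 0, 0, 0], [0, -0.5, 0, 0, 0], [0, 0, 0, 0, 0], [0, 0, 0, 0, 0]])

```text
t: 7.83
position: [0.5577, 0.1417, 0.2239]
tool_rot: [0.148, 0.989, -0.0, -0.001]
ft_force: [-0.7, 0.7, 0.0]
opening: 0.0002
gripper_force: 0.0
```

```bash
python3 wr.py w2
```

```text
[0.55769186 0.14169868 0.22385735] [-0.69221559  0.72922473  0.01055917] [[ 1.33330365e-03 -9.46807097e-01 -3.21798916e-01  8.22598823e-02]
 [ 9.99999071e-01  1.17080874e-03  6.98487092e-04 -1.09091513e-03]
 [-2.84567553e-04 -3.21799549e-01  9.46807779e-01 -1.42998054e-01]
 [ 0.00000000e+00  0.00000000e+00  0.00000000e+00  1.00000000e+00]]
```

View pics/w2.png

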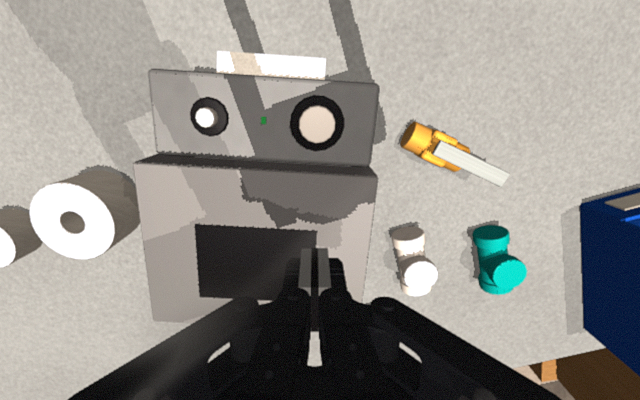

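The cover is shut, the large button at (317,124) is back up, and the valve, tee and roll have not moved. Handing in.

```bash
python3 -c "
from plant import *
print(finish_job())"
```

```text
the job is handed in; nothing more can be done
None
```

I swung the cover down onto its stop, then pressed the large button fully down and let it spring back up. I never touched the small button, fittings or spare roll, and handed the job in at about 8 s; it returned no verdict.

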